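Start a circuit board test

ROBOT

A 7-joint arm with a two-finger parallel gripper is mounted at the origin on the work surface. World frame = base frame: x ahead of the robot, y to its left, z up, the work surface at z = 0. Lengths are in m, angles in rad, forces in N, time in s.
With the tool pointing down it reaches from about 0.425 to 0.925 m from the base axis. Payload 6.8 kg.
Tool frame: the origin (TCP) lies at the very end of the fingers, on their centre line; the grasp point (between the pads) lies 19 mm behind it (r.tcp_to_grasp is the distance from the TCP to the grasp point, in m); z points along the fingers, y is the line along which they close (so a half turn about z gives the same grasp; the last joint's range is limited). The gripper opens to 85 mm and grips with 20 to 120 N. Pads are 22 mm wide; open, the fingers measure 114 mm over their backs; the gripper's body (76 mm by 85 mm) begins 54 mm behind the grasp point. The pads swing forward as they close: fully open they stand 13 mm farther back than shut.
Start: joints at [-1.25, 0.477, 0.022, 1.555, -0.011, 1.109, -0.083], TCP at [0.281, 0.614, 0.231] pointing down, gripper open.
Joint ranges: [-2.96, 2.96], [-0.34, 2.1], [-1.41, 1.46], [0.24, 2.44], [-1.37, 4.51], [0.17, 1.92], [-2.96, 2.96]. Speed limits (rad/s): [2.39, 2.39, 3.14, 3.14, 3.14, 3.14, 3.14].

INTERFACE

Orientations are given as a rotation vector (axis times angle).
In Python, from bench import r gives the robot as it stands.
- The arm moves only by the tool step_arm, never from a script. Its argument "moves" is a list of rows, each a list of 7 numbers: the shift along the tool's x, y, z in mm, then the turn, a rotation vector about the tool's x, y, z in rad, then the finger opening in mm, from 0 to 85.4. A call has 1 to 8 rows; each row is the pose to reach, as a shift and turn from the pose commanded when the call began, along the tool's axes at that moment; what a row does not reach only later rows make up. A row lasts 1/10 s, in which the tool goes at most 50 mm and 8.59 degrees, less where a joint would pass 70% of its speed; a pose out of reach is approached as far as the arm can. A call with a gripper value outside its range is refused whole. The fingers move at their own pace and stop on an object; "grip_force" is the grip in N (left out, the last holds). Time passes only in rows, so rows that repeat a pose let the fingers close. It gives the time, the measured TCP pose, the force, the opening and the grip force at its end, in the units of the state.
- r.get_obs(): the state, without advancing time (a new reading comes with each control period).
- r.grab_frame(name): name is "scene" or "top" or "wrist"; returns a dict with "image" (480x640x3 uint8, red, green, blue), "depth" (480x640 float32, m along the optical axis (not along the pixel's ray), 0 where there is no reading), "mtx" (3x3 intrinsics, pixels), "rvec" (rotation vector, rad) and "tvec" (3), from world to camera coordinates, as OpenCV has them. Camera axes: x right, y down, z forward; pixel columns grow to the right and rows downward; lengths in m; the calibration is good to about 2 mm. The wrist camera is an equidistant fisheye: a pixel r from the principal point sees the ray r / f radians off the axis. A picture is of the moment at which its call begins.
- r.hand_in(): hands the job in; it is judged then, once.
The state is a dict: "clock": time; "joints": joint angles; "qvel": joint speeds; "tau": joint torques, N m; "tcp_pos": TCP position; "orientation": TCP orientation; "contact_force": force on the tool from outside, world axes, zero at the start; "moment": the same for the moment, N m; "grip_width": finger opening in m; "gripper_force": force on a finger pad.
Only numpy, scipy, OpenCV 4.12 (cv2) and the standard library are available. Lean on these libraries where they do the work, as an engineer would, in place of code of your own. Each camera call takes 0.05 s, during which the arm holds its last target. There are 200 camera calls.

TASK

Start the test of the circuit board in the fixture, with the closed fingertips and picking nothing up: push the fixture's raised cover down by its yellow pad until it lies flat, then press the marked end of the red rocker on the white power strip so that it is switched on, and then press the green button on the console fully down and let it come back up. Keep to this order, do not press the red or the yellow button, do not lift or shove the power strip, and leave everything else on the bench where it is.

Things in the scene. Friction and masses are not known exactly. Their poses are not given: they have to be found in the camera images.
- fixture: dark grey test fixture bolted to the bench, 200 x 240 mm (its x, y), 75 mm high to its rim, with a green circuit board in it; origin at the centre of its underside. The cover's hinge runs along its y at the far (+x) side
- cover_hinge (a point): middle of the cover's hinge axis, 98 mm along the fixture's +x from its origin and 75 mm above the bench; axes as the fixture's
- cover (a joint): hinged grey-framed cover with a clear window, 196 mm long from the hinge, 236 mm wide, 10 mm thick, its underside on the hinge axis. Angle in rad: 0 = flat on the fixture (a hard stop), grows as its free edge (towards the robot) rises; it starts 0.45 to 0.85 open. A stiff hinge holds it at any angle; about 1 to 3 N downward on the pad moves it
- cover_pad (a point): centre of the top face of the yellow push pad on the cover (40 mm along the cover, 70 mm wide, standing 4 mm above it): 168 mm from the hinge axis along the cover and 14 mm above the cover's underside; z is the normal of the cover's outer face
- strip: white power strip lying loose on the bench, 240 x 66 x 45 mm high, about 0.7 kg; origin at the centre of its underside, x along its length. Three grey sockets on its +x part, the rocker on its -x part, pivot 75 mm from the middle
- rocker (a joint): red rocker switch on the power strip, 52 mm along the strip, 30 mm wide; its pivot is 55 mm above the bench and its face is 6 mm above the pivot. Angle in rad: 0 = off (the marked end stands 0.22 rad up), 0.44 = on (the marked end 0.22 rad down, a hard stop). No spring, it stays where it is left; about 2 to 4 N on the marked end moves it
- rocker_on (a point): point on the rocker's face at its marked end (a white bar across it, the end next to the sockets), 19 mm from the pivot: about 65 mm above the bench when off, 57 mm when on; moves with the rocker
- console: grey console box fixed on the bench, 90 x 190 x 50 mm high; origin at the centre of its underside. Three round buttons stand in a row along its y, 60 mm apart; which colour is where varies
- start (a joint): the green push button (start): how far it is pressed, 0 = up, 0.006 m = fully down. A spring returns it; about 1.5 N starts it moving, 5 N brings it fully down
- start_top (a point): centre of the top of the green button (32 mm across, 72 mm above the bench when up, in a 48 mm steel collar whose top is 10 mm lower)
- stop (a joint): the red push button (stop, not to be pressed): how far it is pressed, 0 = up, 0.006 m = fully down. A spring returns it; about 1.5 N starts it moving, 5 N brings it fully down
- stop_top (a point): centre of the top of the red button, same size
- eject (a joint): the yellow push button (not to be pressed): how far it is pressed, 0 = up, 0.006 m = fully down. A spring returns it; about 1.5 N starts it moving, 5 N brings it fully down
- eject_top (a point): centre of the top of the yellow button, same size
- spare_board: loose green circuit board lying flat, 80 x 60 mm, 14 mm high; origin under its centre; leave alone
- screwdriver: loose screwdriver lying on the bench in front of the robot, along its x; leave alone
- tape: loose roll of yellow tape lying flat, 90 mm across, 24 mm high; origin under its centre; leave alone
- parts_bin: loose blue parts bin, 110 x 150 x 60 mm; origin under its centre; leave alone
- flux_bottle: loose amber bottle standing upright, 44 mm across, 120 mm high; origin under its centre; leave alone
- mug: loose blue mug, 76 mm across, 90 mm high; origin under its centre; leave alone

How it is judged:
By the outcome, as a careful person would: the job done as asked, in the order asked, and still so for the second after the job is handed in, with the robot touching nothing.
It also fails if it takes over 46 s, if anything falls off the work surface, if the arm or the gripper's body presses on something with over 40 N, if the wrist force passes 120 N, or if a joint passes its speed limit or range.

## Working session

There is one attempt and no reset: what is moved stays moved. The work goes in short steps, Python scripts to look and compute and a tool call to move; the robot and the scene stay as the last step left them, time stands still between calls to the robot, and variables do not carry over. Pictures are saved under pics/ and viewed, at most 10 in all, crops included, and the job is handed in when it is done.

Besides the shell and the picture viewer there is one more tool, called after "Request:" by a JSON object that holds its "fn" and its "kwargs". step_arm: Moves the arm, as the interface text tells. Its arguments: {"type":"object","properties":{"moves":{"type":"array","items":{"type":"array","items":{"type":"number"}}},"grip_force":{"type":"number"}},"required":["moves"]}

```bash
mkdir -p pics
cat > h.py <<'E'
import numpy as np, cv2
from bench import r
def grab(n):
    f=r.grab_frame(n); np.savez(f'{n}.npz',**f); return f
def pix2w(f,u,v):
    # median depth 3x3
    u,v=int(u),int(v)
    d=f['depth'][v-1:v+2,u-1:u+2]; d=np.median(d[d>0]) if (d>0).any() else 0
    K=f['mtx'];R=cv2.Rodrigues(np.array(f['rvec'],float))[0]
    c=d*np.array([(u-K[0,2])/K[0,0],(v-K[1,2])/K[1,1],1])
    return R.T@(c-np.array(f['tvec']).ravel())
E
python3 - <<'E'
from h import *
for n in('top','scene'):
    f=grab(n); cv2.imwrite(f'pics/{n}1.png',f['image'][:,:,::-1])
o=r.get_obs(); print(o)
E
```

```text
{'clock': 0.1, 'joints': array([-1.25008458,  0.47773407,  0.02231639,  1.55632331, -0.01150079,
        1.10930963, -0.0831127 ]), 'qvel': array([-0.00045713, -0.00279778,  0.00118392, -0.00244782, -0.00041367,
        0.00085772,  0.00131636]), 'tau': array([ 4.36933376e-03, -5.97757924e+01,  1.61351234e+00, -2.81957048e+01,
        1.28405527e-02,  4.95578803e-03,  2.54916779e-05]), 'tcp_pos': array([0.28043457, 0.61341156, 0.23042364]), 'orientation': array([-6.68327798e-01, -3.06942956e+00,  2.55763434e-03]), 'contact_force': array([-0.81765139, -0.80573347,  0.65706063]), 'moment': array([-0.01601441, -0.05098428, -0.01747114]), 'gripper_force': 0.0, 'grip_width': 0.08515754443040155}
```

View pics/top1.png

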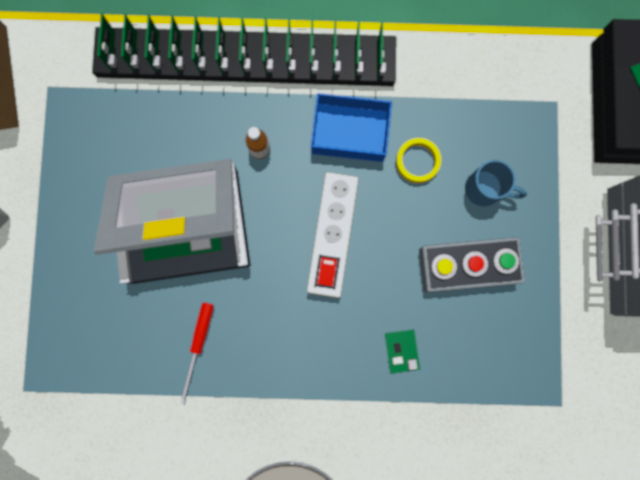

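View pics/scene1.png

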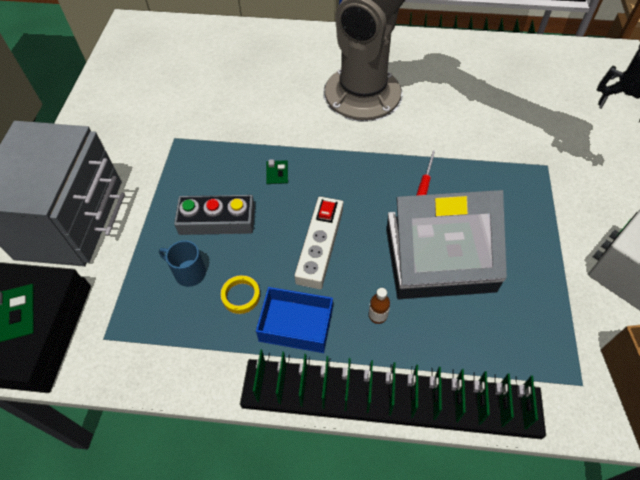

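The top view shows the pad near (164,228), the rocker at (327,271) with its white bar at about (329,262), the green button at (507,261), red at (475,264) and yellow at (444,267). The path to each looks clear.

Run:
```python
from h import *
for n in('top','scene'):
    f=dict(np.load(n+'.npz')); print(n, np.round(-cv2.Rodrigues(f['rvec'])[0].T@f['tvec'].ravel(),3))
    hsv=cv2.cvtColor(f['image'],cv2.COLOR_RGB2HSV)
    K=f['mtx'];R=cv2.Rodrigues(f['rvec'])[0]
    v,u=np.mgrid[:480,:640]; d=f['depth']
    P=(np.stack([(u-K[0,2])/K[0,0]*d,(v-K[1,2])/K[1,1]*d,d],-1)-f['tvec'].ravel())@R
    np.save(n+'P.npy',P)
    for c,lo,hi in(('yel',(20,150,100),(35,255,255)),('red',(0,150,100),(8,255,255)),('grn',(50,120,60),(85,255,255))):
        m=cv2.inRange(hsv,lo,hi); m[d==0]=0
        k,l,s,ce=cv2.connectedComponentsWithStats(m)
        for i in range(1,k):
            p=P[l==i]
            if 60<s[i,4]<1500 and .3<np.median(p[:,0])<1 and abs(np.median(p[:,1]))<.6: 
                q=p; print(c,s[i,4],ce[i].round(),'med',np.median(q,0).round(4),'rng',np.percentile(q,3,axis=0).round(3),np.percentile(q,97,axis=0).round(3))
    # strip: white, z .035-.06
    m=(hsv[...,1]<50)&(hsv[...,2]>130)&(P[...,2]>.035)&(P[...,2]<.06)&(P[...,0]>.3)&(P[...,0]<.95)&(abs(P[...,1])<.25)
    k,l,s,ce=cv2.connectedComponentsWithStats(m.astype(np.uint8))
    i=1+s[1:,4].argmax(); q=P[l==i][:,:2].astype(np.float32); print('strip',cv2.minAreaRect(q),s[i])
    # cover: pad-frame plane
f=dict(np.load('top.npz'));
for px in [(105,243),(232,232),(236,165),(118,178),(329,262),(326,283),(205,236)]: print(px,pix2w(f,*px).round(4))
for s,n in((f,'top'),): 
  a=cv2.resize(f['image'][245:310,300:360],None,fx=8,fy=8)
  cv2.imwrite('pics/rock.png',a[:,:,::-1])
```

```text
top [ 0.423 -0.042  1.207]
yel 717 [418. 160.] med [ 0.7218 -0.2401  0.0234] rng [ 0.68  -0.279  0.007] [ 0.763 -0.198  0.028]
yel 677 [164. 228.] med [0.5479 0.2214 0.1909] rng [0.531 0.189 0.178] [0.566 0.254 0.201]
yel 176 [445. 266.] med [ 0.5051 -0.2832  0.0723] rng [ 0.492 -0.295  0.068] [ 0.517 -0.271  0.076]
red 359 [327. 273.] med [ 0.4862 -0.0598  0.0606] rng [ 0.465 -0.075  0.053] [ 0.515 -0.046  0.067]
red 167 [476. 263.] med [ 0.5123 -0.342   0.0725] rng [ 0.5   -0.354  0.068] [ 0.524 -0.33   0.076]
red 523 [201. 328.] med [0.3763 0.1806 0.0242] rng [0.33  0.166 0.019] [0.419 0.195 0.029]
grn 117 [170.  40.] med [0.9295 0.2513 0.1034] rng [0.889 0.249 0.029] [0.967 0.275 0.108]
grn 119 [147.  40.] med [0.9277 0.2963 0.1039] rng [0.888 0.294 0.028] [0.966 0.323 0.109]
grn 114 [194.  40.] med [0.9293 0.206  0.1038] rng [0.887 0.204 0.028] [0.969 0.227 0.109]
grn 113 [217.  42.] med [0.9288 0.1614 0.1027] rng [0.889 0.159 0.027] [0.967 0.179 0.108]
grn 103 [241.  43.] med [0.9283 0.1168 0.103 ] rng [0.889 0.114 0.028] [0.97  0.131 0.108]
grn 85 [264.  45.] med [0.9266 0.072
[... 1724 characters left out ...]
8] rng [0.868 0.161 0.046] [0.965 0.172 0.107]
grn 72 [463. 390.] med [0.93   0.2523 0.103 ] rng [0.887 0.251 0.099] [0.963 0.254 0.106]
grn 65 [510. 394.] med [0.9282 0.3423 0.1031] rng [0.886 0.341 0.099] [0.965 0.344 0.107]
grn 68 [534. 396.] med [0.9284 0.3874 0.1023] rng [0.854 0.386 0.002] [0.965 0.424 0.106]
strip ((0.5627564191818237, -0.07037501037120819), (0.06715734302997589, 0.24372999370098114), 82.9924545288086) [ 294  197   49   86 1837]
(105, 243) [0.5192 0.3183 0.1937]
(232, 232) [0.5435 0.1036 0.199 ]
(236, 165) [0.7051 0.13   0.002 ]
(118, 178) [0.6533 0.3394 0.0885]
(329, 262) [ 0.5071 -0.0641  0.0666]
(326, 283) [ 0.4674 -0.0596  0.0575]
(205, 236) [0.5355 0.1489 0.1985]
```

View pics/rock.png

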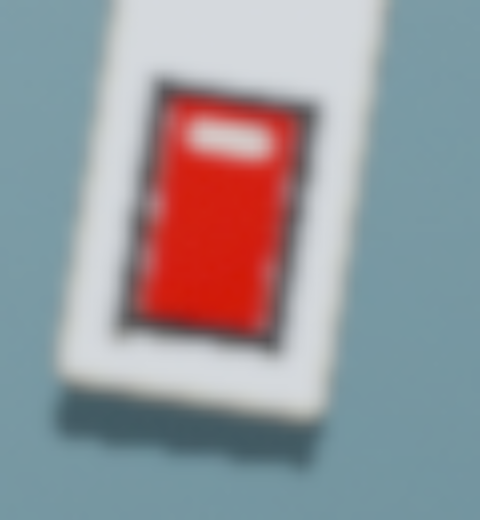

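The white bar is at the top, socket-side end of the rocker. The strip axis is yawed about −7.3°, so rocker_on ≈ (0.508, −0.063). The fixture is yawed about +6.5°, with the cover about 0.66 rad open.

```bash
cat >> h.py <<'E'
def to(*ps):
    o=r.get_obs();R=cv2.Rodrigues(o['orientation'])[0]
    print('t',round(o['clock'],2),'tcp',o['tcp_pos'].round(4),'F',o['contact_force'].round(1),'toolx az',np.degrees(np.arctan2(R[1,0],R[0,0])).round(1),'z',R[:,2].round(3))
    for p in ps: print(p,'->',((np.array(p)-o['tcp_pos'])@R*1000).round(1))
E
python3 - <<'E'
from h import *
to((.543,.2205,.235))
a=.66;ex=np.array([np.cos(.113),np.sin(.113)])
P=np.load('topP.npy');f=np.load('top.npz')
# refine hinge using pad
pad=np.array([.548,.2215]);off=-.168*np.cos(a)+.014*np.sin(a)
h=pad-off*ex;print('hinge',h)
for a in(.66,.5,.35,.2,.1,0): print(a,(h+(-.168*np.cos(a)+.014*np.sin(a))*ex).round(4),round(.075+.168*np.sin(a)+.014*np.cos(a),4))
E
```

```text
t 0.1 tcp [0.2804 0.6134 0.2304] F [-0.8 -0.8  0.7] toolx az 155.4 z [-0.001 -0.002 -1.   ]
(0.543, 0.2205, 0.235) -> [-402.2 -248.2   -4.1]
hinge [0.67134336 0.23549743]
0.66 [0.548  0.2215] 0.1891
0.5 [0.5315 0.2196] 0.1678
0.35 [0.5193 0.2182] 0.1458
0.2 [0.5105 0.2172] 0.1221
0.1 [0.5066 0.2168] 0.1057
0 [0.5044 0.2166] 0.089
```

Request:
{"fn": "step_arm", "kwargs": {"moves": [[-200,-120,0,0,0,-0.3,0],[-402,-246,-5,0,0,-0.3,0],[-402,-246,-5,0,0,-0.3,0],[-402,-246,-5,0,0,-0.3,0],[-402,-246,-5,0,0,-0.3,0],[-402,-246,-5,0,0,-0.3,0],[-402,-246,-5,0,0,-0.3,0],[-402,-246,-5,0,0,-0.3,0]]}}

```text
clock: 0.9
tcp_pos: [0.5048, 0.2802, 0.2353]
orientation: [-0.202, -3.135, 0.0]
contact_force: [0.5, 0.9, 0.2]
grip_width: -0.0
gripper_force: 0.0
```

Run:
```python
from h import *
to((.545,.221,.200),(.545,.221,.188),(.53,.2195,.1645),(.518,.218,.1425),(.5095,.217,.1188),(.5055,.2168,.1025))
```

```text
t 0.9 tcp [0.5048 0.2802 0.2353] F [0.5 0.9 0.2] toolx az 172.6 z [-0. -0. -1.]
(0.545, 0.221, 0.2) -> [-47.5 -53.6  35.3]
(0.545, 0.221, 0.188) -> [-47.5 -53.6  47.3]
(0.53, 0.2195, 0.1645) -> [-32.8 -57.   70.8]
(0.518, 0.218, 0.1425) -> [-21.1 -60.   92.8]
(0.5095, 0.217, 0.1188) -> [-12.8 -62.1 116.5]
(0.5055, 0.2168, 0.1025) -> [ -8.9 -62.8 132.8]
```

Request:
{"fn": "step_arm", "kwargs": {"moves": [[-47,-54,10,0,0,0,0],[-47,-54,25,0,0,0,0],[-47,-54,30,0,0,0,0],[-47,-54,35,0,0,0,0],[-47,-54,40,0,0,0,0],[-47,-54,44,0,0,0,0],[-46,-54,48,0,0,0,0],[-43,-55,54,0,0,0,0]]}}

```text
clock: 1.7
tcp_pos: [0.5399, 0.2233, 0.1817]
orientation: [0.2, 3.134, 0.002]
contact_force: [-0.5, 1.3, 1.6]
grip_width: -0.0002
gripper_force: 1.0
```

Run:
```python
from h import *
to((.53,.2195,.1645),(.518,.218,.1425),(.5095,.217,.1188),(.5055,.2168,.1025),(.5055,.2168,.089),(.5055,.2168,.085))
```

```text
t 1.7 tcp [0.5399 0.2233 0.1817] F [-0.5  1.3  1.6] toolx az 172.7 z [ 0.001  0.001 -1.   ]
(0.53, 0.2195, 0.1645) -> [ 9.3 -5.1 17.2]
(0.518, 0.218, 0.1425) -> [21.  -8.1 39.2]
(0.5095, 0.217, 0.1188) -> [ 29.4 -10.2  62.9]
(0.5055, 0.2168, 0.1025) -> [ 33.3 -11.   79.2]
(0.5055, 0.2168, 0.089) -> [ 33.4 -11.   92.7]
(0.5055, 0.2168, 0.085) -> [ 33.4 -11.   96.7]
```

Request:
{"fn": "step_arm", "kwargs": {"moves": [[5,-3,9,0,0,0,0],[9,-4,18,0,0,0,0],[15,-5,28,0,0,0,0],[21,-6,39,0,0,0,0],[25,-7,50,0,0,0,0],[29,-8,62,0,0,0,0],[32,-8,72,0,0,0,0],[34,-8,81,0,0,0,0]]}}

```text
clock: 2.5
tcp_pos: [0.5044, 0.2184, 0.0993]
orientation: [-0.202, -3.134, 0.001]
contact_force: [0.3, -0.4, 1.4]
grip_width: -0.0001
gripper_force: 0.8
```

Run:
```python
from h import *
to((.5055,.2168,.089),(.5055,.2168,.085))
f=grab('scene');cv2.imwrite('pics/s2.png',f['image'][100:340,300:560][:,:,::-1].repeat(2,0).repeat(2,1))
```

```text
t 2.5 tcp [0.5044 0.2184 0.0993] F [ 0.3 -0.4  1.4] toolx az 172.6 z [-0.001 -0.    -1.   ]
(0.5055, 0.2168, 0.089) -> [-1.3 -1.5 10.3]
(0.5055, 0.2168, 0.085) -> [-1.3 -1.5 14.3]
```

View pics/s2.png

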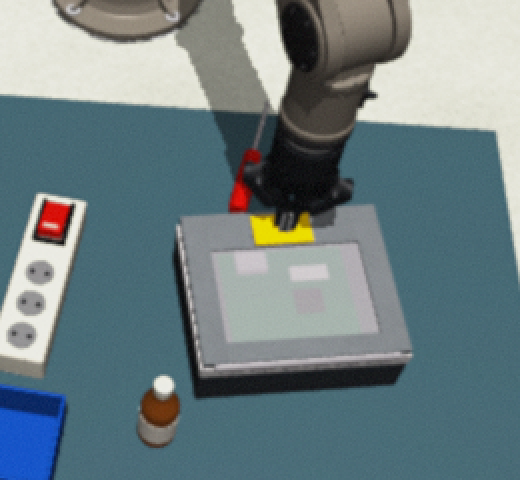

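The fingertips sit on the pad (about (285,225) in the crop) and the cover is nearly flat. The last centimetre remains.

Request:
{"fn": "step_arm", "kwargs": {"moves": [[0,0,4,0,0,0,0],[0,0,7,0,0,0,0],[0,0,10,0,0,0,0],[0,0,12,0,0,0,0],[0,0,12,0,0,0,0]]}}

```text
clock: 3.05
tcp_pos: [0.505, 0.2188, 0.0891]
orientation: [-0.202, -3.135, -0.001]
contact_force: [-4.2, -2.4, 8.2]
grip_width: -0.0
gripper_force: 3.6
```

Request:
{"fn": "step_arm", "kwargs": {"moves": [[0,0,2,0,0,0,0],[0,0,3,0,0,0,0],[0,0,3,0,0,0,0]]}}

```text
clock: 3.35
tcp_pos: [0.505, 0.2189, 0.0888]
orientation: [-0.203, -3.135, -0.002]
contact_force: [-11.8, -4.0, 34.6]
grip_width: 0.0003
gripper_force: 17.0
```

Request:
{"fn": "step_arm", "kwargs": {"moves": [[0,0,-10,0,0,0,0],[0,0,-40,0,0,0,0],[0,0,-60,0,0,0,0],[0,0,-60,0,0,0,0]]}}

```text
clock: 3.75
tcp_pos: [0.5072, 0.2195, 0.1484]
orientation: [0.202, 3.13, 0.005]
contact_force: [-0.1, 0.5, 0.2]
grip_width: -0.0002
gripper_force: 0.0
```

Run:
```python
from h import *
e=np.array([.9919,-.127]);piv=np.array([.5645,-.0706])-.075*e;on=piv+.022*e;print(piv,on)
to((*on,.12),(*on,.075))
f=grab('scene');cv2.imwrite('pics/s3.png',f['image'][100:340,300:560][:,:,::-1].repeat(2,0).repeat(2,1))
for p in((450,208),(405,205),(500,202),(400,280)): print(p,pix2w(f,*p).round(4))
```

```text
[ 0.4901075 -0.061075 ] [ 0.5119293 -0.063869 ]
t 3.75 tcp [0.5072 0.2195 0.1484] F [-0.1  0.5  0.2] toolx az 172.6 z [ 0.005  0.003 -1.   ]
(np.float64(0.5119293), np.float64(-0.063869), 0.12) -> [ -41.1 -280.5   27.6]
(np.float64(0.5119293), np.float64(-0.063869), 0.075) -> [ -40.9 -280.7   72.6]
(450, 208) [0.4781 0.2396 0.0855]
(405, 205) [0.4161 0.1389 0.    ]
(500, 202) [3.812e-01 3.880e-01 1.000e-04]
(400, 280) [0.6815 0.126  0.0732]
```

View pics/s3.png

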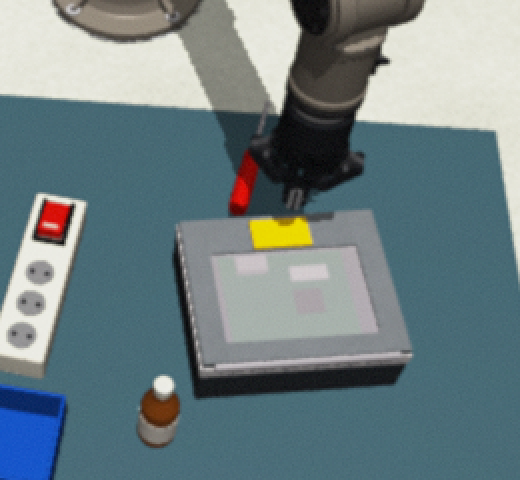

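The cover lies flat: its frame top reads z≈0.085. Now to the rocker.

Request:
{"fn": "step_arm", "kwargs": {"moves": [[-41,-281,15,0,0,0,0],[-41,-281,15,0,0,0,0],[-41,-281,15,0,0,0,0],[-41,-281,15,0,0,0,0],[-41,-281,15,0,0,0,0],[-41,-281,15,0,0,0,0],[-41,-281,15,0,0,0,0],[-41,-281,15,0,0,0,0]]}}

```text
clock: 4.6
tcp_pos: [0.5089, -0.0659, 0.1295]
orientation: [-0.205, -3.133, 0.0]
contact_force: [-0.1, 0.9, -0.5]
grip_width: -0.0
gripper_force: 0.0
```

Request:
{"fn": "step_arm", "kwargs": {"moves": [[0,0,0,0,0,0,0],[0,0,0,0,0,0,0]]}}

```text
clock: 4.8
tcp_pos: [0.5096, -0.0636, 0.1301]
orientation: [-0.198, -3.135, -0.001]
contact_force: [-0.3, 0.0, 0.4]
grip_width: -0.0
gripper_force: 0.0
```

Run:
```python
from h import *
to((.512,-.0638,.08),(.512,-.0638,.058))
```

```text
t 4.8 tcp [ 0.5096 -0.0636  0.1301] F [-0.3  0.   0.4] toolx az 172.8 z [-0.     0.001 -1.   ]
(0.512, -0.0638, 0.08) -> [-2.5  0.  50.1]
(0.512, -0.0638, 0.058) -> [-2.5  0.  72.1]
```

Request:
{"fn": "step_arm", "kwargs": {"moves": [[-3,0,30,0,0,0,0],[-3,0,50,0,0,0,0],[-3,0,56,0,0,0,0],[-3,0,60,0,0,0,0],[-3,0,63,0,0,0,0],[-3,0,65,0,0,0,0],[-3,0,67,0,0,0,0],[-3,0,68,0,0,0,0]]}}

```text
clock: 5.6
tcp_pos: [0.5138, -0.0657, 0.0631]
orientation: [0.202, 3.133, 0.0]
contact_force: [1.7, 0.3, 2.3]
grip_width: -0.0004
gripper_force: 0.9
```

Request:
{"fn": "step_arm", "kwargs": {"moves": [[0,0,1,0,0,0,0],[0,0,2,0,0,0,0],[0,0,3,0,0,0,0],[0,0,3,0,0,0,0]]}}

```text
clock: 6.0
tcp_pos: [0.513, -0.0658, 0.0596]
orientation: [0.202, 3.134, -0.0]
contact_force: [2.7, -1.1, 2.7]
grip_width: -0.0001
gripper_force: 1.3
```

Request:
{"fn": "step_arm", "kwargs": {"moves": [[0,0,1,0,0,0,0],[0,0,1.5,0,0,0,0],[0,0,2,0,0,0,0],[0,0,2,0,0,0,0]]}}

```text
clock: 6.4
tcp_pos: [0.5129, -0.0658, 0.0575]
orientation: [0.202, 3.135, -0.0]
contact_force: [2.4, -1.0, 1.6]
grip_width: -0.0002
gripper_force: 1.6
```

Request:
{"fn": "step_arm", "kwargs": {"moves": [[0,0,1,0,0,0,0],[0,0,1.5,0,0,0,0],[0,0,1.5,0,0,0,0]]}}

```text
clock: 6.7
tcp_pos: [0.513, -0.0658, 0.057]
orientation: [0.203, 3.134, 0.0]
contact_force: [-0.5, 0.2, 15.1]
grip_width: -0.0001
gripper_force: 7.2
```

The force jumped to 15 N at z=0.057, which matches the hard stop. I'll lift and check.

Request:
{"fn": "step_arm", "kwargs": {"moves": [[0,0,-10,0,0,0,0],[0,0,-40,0,0,0,0],[0,0,-73,0,0,0,0],[100,-40,-73,0,0,0,0],[100,-80,-73,0,0,0,0],[100,-120,-73,0,0,0,0],[0,-240,-73,0,0,0,0],[0,-240,-73,0,0,0,0]]}}

```text
clock: 7.5
tcp_pos: [0.4489, -0.2459, 0.1287]
orientation: [-0.203, -3.132, -0.003]
contact_force: [1.9, 0.9, 0.1]
grip_width: -0.0002
gripper_force: 0.0
```

Run:
```python
from h import *
for n in('top','scene'):
    f=grab(n)
    if n=='top': cv2.imwrite('pics/t4.png',cv2.resize(f['image'][150:320,290:360],None,fx=3.5,fy=3.5)[:,:,::-1]); ft=f
for p in((329,262),(328,268),(327,273),(326,283)): print(p,pix2w(ft,*p).round(4))
f=ft;hsv=cv2.cvtColor(f['image'],cv2.COLOR_RGB2HSV)
K=f['mtx'];R=cv2.Rodrigues(f['rvec'])[0];v,u=np.mgrid[:480,:640];d=f['depth']
P=(np.stack([(u-K[0,2])/K[0,0]*d,(v-K[1,2])/K[1,1]*d,d],-1)-f['tvec'].ravel())@R
m=(hsv[...,1]<50)&(hsv[...,2]>130)&(P[...,2]>.035)&(P[...,2]<.06)&(P[...,0]>.3)&(P[...,0]<.95)&(abs(P[...,1])<.25)
k,l,s,ce=cv2.connectedComponentsWithStats(m.astype(np.uint8));i=1+s[1:,4].argmax();print(cv2.minAreaRect(P[l==i][:,:2].astype(np.float32)))
to((.521,-.402,.13),(.521,-.402,.072))
```

```text
(329, 262) [ 0.5077 -0.0643  0.0584]
(328, 268) [ 0.496  -0.0626  0.0601]
(327, 273) [ 0.4863 -0.0609  0.0629]
(326, 283) [ 0.4671 -0.0595  0.0649]
((0.5649981498718262, -0.07085813581943512), (0.066050685942173, 0.24044452607631683), 82.680908203125)
t 7.6 tcp [ 0.4521 -0.2511  0.1292] F [-0.5  0.3 -0.7] toolx az 172.3 z [ 0.001 -0.003 -1.   ]
(0.521, -0.402, 0.13) -> [ -88.7 -140.3   -0.3]
(0.521, -0.402, 0.072) -> [ -88.6 -140.1   57.7]
```

View pics/t4.png

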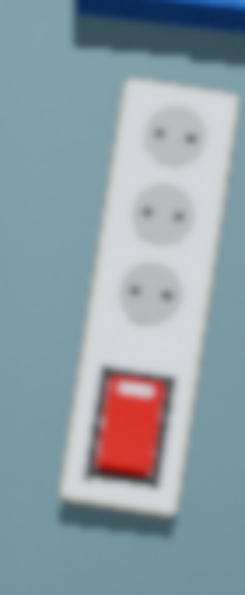

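Run:
```python
from h import *
e=np.array([.9919,-.127])
fs=[dict(np.load('top.npz'))]+[r.grab_frame('top') for _ in range(4)]
D=np.mean([f['depth'] for f in fs],0);f=fs[0]
hsv=cv2.cvtColor(f['image'],cv2.COLOR_RGB2HSV);K=f['mtx'];R=cv2.Rodrigues(f['rvec'])[0];v,u=np.mgrid[:480,:640]
P=(np.stack([(u-K[0,2])/K[0,0]*D,(v-K[1,2])/K[1,1]*D,D],-1)-f['tvec'].ravel())@R
m=cv2.inRange(hsv,(0,150,100),(8,255,255))>0; m&=(u>300)&(u<350)&(v>245)&(v<310)
q=P[m]; s=(q[:,:2]-[.4901,-.0611])@e
for a in np.arange(-.028,.028,.004):
    k=(s>=a)&(s<a+.004)
    if k.any(): print(round(a+.002,3),q[k,2].mean().round(4),k.sum())
k=abs(s)<.02; print(np.arctan(np.polyfit(s[k],q[k,2],1)[0]))
```

```text
-0.026 0.0709 21
-0.022 0.0733 31
-0.018 0.0657 32
-0.014 0.0648 31
-0.01 0.071 32
-0.006 0.0631 33
-0.002 0.0693 32
0.002 0.0612 32
0.006 0.0603 30
0.01 0.0583 30
0.014 0.0585 28
0.018 0.0576 6
0.022 0.0567 7
0.026 0.0559 4
-0.27619303318516963
```

Slope ≈ −0.22, so the rocker is fully on, and the strip moved less than 1 mm. Now the green button.

Request:
{"fn": "step_arm", "kwargs": {"moves": [[-89,-140,0,0,0,0,0],[-89,-140,0,0,0,0,0],[-89,-140,0,0,0,0,0],[-89,-140,0,0,0,0,0],[-89,-140,0,0,0,0,0],[-89,-140,0,0,0,0,0],[-89,-140,0,0,0,0,0]]}}

```text
clock: 8.5
tcp_pos: [0.5213, -0.3929, 0.1286]
orientation: [-0.199, -3.134, -0.003]
contact_force: [0.5, -0.2, -0.9]
grip_width: -0.0003
gripper_force: 0.0
```

Run:
```python
from h import *
to((.521,-.402,.08),(.521,-.402,.066))
```

```text
t 8.5 tcp [ 0.5213 -0.3929  0.1286] F [ 0.5 -0.2 -0.9] toolx az 172.7 z [-0.001  0.002 -1.   ]
(0.521, -0.402, 0.08) -> [-0.9 -9.2 48.6]
(0.521, -0.402, 0.066) -> [-0.9 -9.2 62.6]
```

Request:
{"fn": "step_arm", "kwargs": {"moves": [[0,0,0,0,0,0,0],[0,0,0,0,0,0,0],[0,0,0,0,0,0,0]]}}

```text
clock: 8.8
tcp_pos: [0.5217, -0.3949, 0.1291]
orientation: [0.201, 3.135, 0.0]
contact_force: [0.1, 0.1, -0.3]
grip_width: 0.0001
gripper_force: 0.0
```

Request:
{"fn": "step_arm", "kwargs": {"moves": [[0,-7,20,0,0,0,0],[0,-7,40,0,0,0,0],[0,-7,50,0,0,0,0],[0,-7,54,0,0,0,0],[0,-7,57,0,0,0,0],[0,-7,59,0,0,0,0],[0,-7,61,0,0,0,0],[0,-7,62,0,0,0,0]]}}

```text
clock: 9.6
tcp_pos: [0.521, -0.4025, 0.0676]
orientation: [0.202, 3.134, -0.0]
contact_force: [-0.8, 1.5, 4.2]
grip_width: -0.0
gripper_force: 2.0
```

Request:
{"fn": "step_arm", "kwargs": {"moves": [[0,0,1,0,0,0,0],[0,0,2,0,0,0,0],[0,0,2,0,0,0,0],[0,0,2,0,0,0,0]]}}

```text
clock: 10.0
tcp_pos: [0.521, -0.4025, 0.0661]
orientation: [0.202, 3.134, 0.0]
contact_force: [-2.9, 3.1, 10.9]
grip_width: -0.0002
gripper_force: 5.0
```

Bottomed out at z≈0.066 with 11 N. One more small press to be sure, then retreat.

Request:
{"fn": "step_arm", "kwargs": {"moves": [[0,0,1,0,0,0,0],[0,0,1,0,0,0,0]]}}

```text
clock: 10.2
tcp_pos: [0.5211, -0.4025, 0.066]
orientation: [0.202, 3.134, 0.001]
contact_force: [-4.0, 4.6, 16.4]
grip_width: -0.0001
gripper_force: 8.3
```

Request:
{"fn": "step_arm", "kwargs": {"moves": [[0,0,-5,0,0,0,0],[0,0,-25,0,0,0,0],[0,0,-70,0,0,0,0],[0,0,-110,0,0,0,0],[0,0,-110,0,0,0,0],[0,0,-110,0,0,0,0]]}}

```text
clock: 10.8
tcp_pos: [0.5213, -0.403, 0.1749]
orientation: [0.202, 3.133, -0.002]
contact_force: [-0.5, -0.1, -1.2]
grip_width: -0.0002
gripper_force: 0.0
```

Run:
```python
from h import *
to()
f=grab('scene');cv2.imwrite('pics/s5.png',f['image'][:,:,::-1])
```

```text
t 10.8 tcp [ 0.5213 -0.403   0.1749] F [-0.5 -0.1 -1.2] toolx az 172.6 z [ 0.002 -0.001 -1.   ]
```

View pics/s5.png

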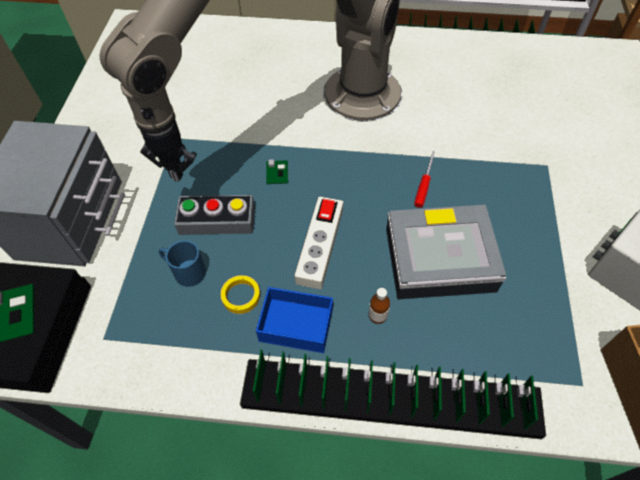

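The cover is flat (440,250), the rocker is on (327,210), and the green button is up again (190,205). Everything else is where it started and the arm is clear.

```bash
python3 -c "
from bench import r
print(r.hand_in())"
```

```text
the job is handed in; nothing more can be done
None
```

The job is handed in: the cover was pushed flat, then the rocker switched on, then the green button pressed fully and released, and nothing else on the bench moved; hand-in returned no verdict.

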